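# Pin a slot-car chassis on the setup jig

### The arm

A 7-joint arm with a two-finger parallel gripper is mounted at the origin on the work surface. World frame = base frame: x ahead of the robot, y to its left, z up, the work surface at z = 0. Lengths are in m, angles in rad, forces in N, time in s.
With the tool pointing down it reaches from about 0.4 to 0.85 m from the base axis. Payload 10.4 kg.
Tool frame: the origin (TCP) lies midway between the tips of the shut fingers; the grasp point (between the pads) lies 19 mm behind it; z points along the fingers, y is the line along which they close (so a half turn about z gives the same grasp; the last joint's range is limited). The gripper opens to 85 mm and grips with 20 to 120 N. Pads are 22 mm wide; open, the fingers measure 114 mm over their backs; the gripper's body (76 mm by 85 mm) begins 54 mm behind the grasp point. The pads swing forward as they close: fully open they stand 13 mm farther back than shut.
Start: joints at [-1.267, 0.332, -0.065, 1.46, 0.022, 1.35, -0.088], TCP at [0.201, 0.592, 0.231] pointing down, gripper open.
Joint ranges: [-2.6, 2.6], [-0.5, 2.12], [-1.47, 1.34], [0.16, 2.42], [-1.27, 4.41], [0.06, 2.06], [-2.6, 2.6]. Speed limits (rad/s): [2.22, 2.22, 2.79, 2.79, 3.14, 3.14, 3.14].

### API

Orientations are given as a rotation vector (axis times angle).
In Python, from bench import env, vision gives the robot as it stands (env), with the cameras (vision).
- The arm moves only by the tool pendant, called after "Emit:" by a JSON object that holds its "method" and its "body". Schema: {"type":"object","properties":{"offsets":{"type":"object","properties":{"finger_gap":{"type":"array","items":{"type":"number"},"minItems":1,"maxItems":8},"tx":{"type":"array","items":{"type":"number"},"minItems":1,"maxItems":8},"ty":{"type":"array","items":{"type":"number"},"minItems":1,"maxItems":8},"tz":{"type":"array","items":{"type":"number"},"minItems":1,"maxItems":8},"drx":{"type":"array","items":{"type":"number"},"minItems":1,"maxItems":8},"dry":{"type":"array","items":{"type":"number"},"minItems":1,"maxItems":8},"drz":{"type":"array","items":{"type":"number"},"minItems":1,"maxItems":8}},"additionalProperties":false,"required":["finger_gap","tx","ty","tz","drx","dry","drz"]},"force":{"type":"number"},"only":{"type":"string"},"quiet":{"type":"boolean"},"lines":{"type":"string"}},"required":["offsets"],"additionalProperties":false}. offsets is an object with one list for each field, all of the same length, 1 to 8, a row being the entries at one place: finger_gap (the finger opening in m), tx, ty, tz (the shift in normalised numbers (1 is 0.2 m)), drx, dry, drz (a rotation vector in fractions of the full range, 1 being 2 pi rad); each row shifts and turns the commanded pose from where the row before left it, along the tool's axes as they then stand; what a row does not reach is not made up. A row lasts 1/12 s, in which the tool goes at most 0.0417 m and 0.125 rad, less where a joint would pass 70% of its speed; a pose out of reach is approached as far as the arm can. The fingers move at their own pace and stop on an object; force is the grip in N (left out, the last holds). Time passes only in rows, so rows that do not move let the fingers close. The tool returns the time, the measured TCP pose, the force, the opening and the grip force at its end. only (a regular expression) keeps the lines of the reply that match it, lines (a string "A,B") keeps lines A to B, and quiet returns only ok. Input that does not fit is refused with a message, and nothing moves.
- env.sense(): the state, without advancing time (a new reading comes with each control period).
- vision.get_image(name): name is "scene" or "side" or "wrist"; returns a dict with "frame" (400x640x3 uint8, red, green, blue), "z_map" (400x640 float32, m along the optical axis (not along the pixel's ray), 0 where there is no reading), "camera_matrix" (3x3 intrinsics, pixels), "extrinsics" (4x4, takes a point from world to camera coordinates). Camera axes: x right, y up, looking along -z (the intrinsics and any distortion apply to the point x, -y, -z); pixel columns grow to the right and rows downward; lengths in m; the calibration is good to about 2 mm. A picture is of the moment at which its call begins.
- env.sign_off(): hands the job in; it is judged then, once.
The state is a dict: "time": time; "q": joint angles; "qvel": joint speeds; "joint_torque": joint torques, N m; "tool_pos": TCP position; "ee_rot": TCP orientation; "force": force on the tool from outside, world axes, zero at the start; "moment": the same for the moment, N m; "opening": finger opening in m; "finger_force": force on a finger pad.
Only numpy, scipy, OpenCV 4.12 (cv2) and the standard library are available. Lean on these libraries where they do the work, as an engineer would, in place of code of your own. Each camera call takes 0.05 s, during which the arm holds its last target. There are 200 camera calls.

### The job

Take the brass slot-car chassis out of the kit-box lid and hang it on the two pins of the setup jig, its nose towards the red end block, feeling for the pins and working it down without forcing until it lies flat on the deck. Then swing the steel clip by its orange post until it lies square across the chassis, and let go. Leave everything else where it is.

Things in the scene. Friction and masses are not known exactly. Their poses are not given: they have to be found in the camera images.
- chassis: Brass slot-car chassis, a rigid flat plate 160 (x) x 76 mm (y), 4 mm thick, about 170 g, lying flat in the kit-box lid. Origin: centre of its underside; x towards its nose (red stripe), z up. The centre strip, 44 mm wide, runs its full length; side pans widen it to 76 mm from x = -45 to +55 mm. At the tail two small bearing uprights, x = -72, y = +-18 mm, reach 17 mm up.
- motor_top (a point): Centre of the top of the motor fixed on the chassis, at chassis x = -20 mm, y = 0, 26 mm above the plate's underside. The motor is 32 long (x), 24 wide (y), 22 mm high, with flat sides: the place to grip, across its 24 mm.
- nose_hole (a point): Centre of the chassis's nose hole at the plate's underside: chassis x = +55 mm, y = 0. A round through hole, 7.5 mm wide.
- tail_hole (a point): Centre of the chassis's tail hole at the plate's underside: chassis x = -55 mm, y = 0. A round through hole, 7.5 mm wide.
- jig: Setup jig, fixed to the table: aluminium deck 250 (x) x 130 mm (y), its top 24 mm above the table, with a 22 mm wide slot along its middle. Origin: centre of its underside; x along the slot towards the red end block (x = 113 to 125 mm, 14 mm high, across the whole deck), z up. Pushing the chassis against the pins or the deck with more than 40 N bends it.
- jig_deck (a point): Centre of the jig's deck surface (24 mm above its underside), axes as the jig's. The chassis's underside is at this height when fully down. Two steel pins stand in the slot on its centre line (y = 0), 110 mm apart in x: 6 mm thick, straight up to 9.5 mm above the deck, then tapered to a flat tip 4 mm wide, 12 mm above the deck.
- slot_mid (a point): Middle of the jig's slot, the same point as jig_deck. The pins stand on a blue carriage, 150 mm long, that was screwed tight somewhere along the slot: the point midway between the pins lies anywhere from x = -15 to +15 mm of here. It is not measured: find it by eye or by feel. The pins do not yield.
- clip (a joint): Angle (rad) of the steel clip that swings level on a screw; it stays where left (1 N at the post moves it). 0: it points along the jig's +x; grows clockwise seen from above; 1.57: points to the jig's -y, across the chassis (stop 1.6); starts at -0.7 to -0.05, outward. Strap 13 x 46 mm, 5.5 to 10.5 mm above the deck: passes 1.5 mm over a chassis that is fully down, hits one that is not.
- clip_pivot (a point): Axis of the clip's screw, at deck height: jig x = 30, y = 50 mm.
- clip_post (a point): Top of the clip's orange post, 33 mm above the deck and 30 mm from the screw's axis. The post is round, 10 mm thick, upright, 22 mm tall, free to be pinched or pushed.
- kit: White kit-box lid, upside down, fixed: 250 x 190 mm, walls 3 mm thick and 25 mm high, floor 3 mm thick. Origin: centre of its underside.
- wheel_a: Spare wheel with black tyre, 27 mm across and 16 mm high, lying flat in the kit-box lid; leave alone. Origin: centre of its underside.
- wheel_b: The other spare wheel, the same; leave alone.
- weight: Small brass weight, 16 mm across, 8 mm high, on the tail end of the jig's deck at its -y corner; leave alone. Origin: centre of its underside.
- car: Red slot car, 172 x 72 x 45 mm, standing on the piece of track at the far edge of the bench; leave alone. Origin: centre of its underside.
- controller: Black hand controller with a red trigger, about 135 x 50 x 26 mm; leave alone. Origin: in its underside, near the middle of the grip.
- screwdriver: Screwdriver with a yellow handle, 170 mm long; leave alone. Origin: in its underside, near its middle.
- oil: Small white oil bottle, 28 mm across, 75 mm high; leave alone. Origin: centre of its underside.

How it is judged:
By the outcome, as a careful person would: the job done as asked, in the order asked, and still so for the second after the job is handed in, with the robot touching nothing.
It also fails if it takes over 72 s, if anything falls off the work surface, if the arm or the gripper's body presses on something with over 40 N, if the wrist force passes 120 N, or if a joint passes its speed limit or range.

## Working session

There is one attempt and no reset: what is moved stays moved. The work goes in short steps, Python scripts to look and compute and a tool call to move; the robot and the scene stay as the last step left them, time stands still between calls to the robot, and variables do not carry over. Pictures are saved under pics/ and viewed, at most 10 in all, crops included, and the job is handed in when it is done.

```bash
ls; mkdir -p pics; cat > h.py <<'E'
from bench import env, vision
import numpy as np, cv2
from scipy.spatial.transform import Rotation as R
def grab(n):
    d=vision.get_image(n); np.savez(f'/tmp/{n}.npz',**d); return d
def load(n): return dict(np.load(f'/tmp/{n}.npz'))
def world(d):
    K,E=d['camera_matrix'],d['extrinsics']; z=d['z_map']; h,w=z.shape
    u,v=np.meshgrid(np.arange(w),np.arange(h))
    p=np.stack([(u-K[0,2])/K[0,0]*z,-(v-K[1,2])/K[1,1]*z,-z],-1)
    return (p-E[:3,3])@E[:3,:3]
def proj(d,P):
    K,E=d['camera_matrix'],d['extrinsics']; c=np.atleast_2d(P)@E[:3,:3].T+E[:3,3]
    return np.stack([K[0,2]+K[0,0]*c[:,0]/-c[:,2],K[1,2]+K[1,1]*-c[:,1]/-c[:,2]],-1)
E
python3 - <<'E'
from h import *
for n in('scene','side','wrist'):
    d=grab(n); cv2.imwrite(f'pics/{n}0.png',d['frame'][...,::-1]); print(n,d['camera_matrix'].round(1).tolist(),[k for k in d])
    print(d['extrinsics'].round(3).tolist())
s=env.sense(); print(s)
E
```

```text
bench.py
pics
scene [[496.3, 0.0, 320.1], [0.0, 496.3, 209.1], [0.0, 0.0, 1.0]] ['frame', 'z_map', 'camera_matrix', 'extrinsics']
[[-0.277, 0.961, -0.022, 0.167], [-0.554, -0.141, 0.821, 0.277], [0.785, 0.239, 0.571, -1.877], [0.0, 0.0, 0.0, 1.0]]
side [[478.1, 0.0, 309.5], [0.0, 478.1, 195.7], [0.0, 0.0, 1.0]] ['frame', 'z_map', 'camera_matrix', 'extrinsics']
[[0.917, -0.398, -0.009, -0.565], [0.219, 0.486, 0.846, -0.154], [-0.333, -0.778, 0.533, -1.173], [0.0, 0.0, 0.0, 1.0]]
wrist [[287.0, 0.0, 313.0], [0.0, 287.0, 202.9], [0.0, 0.0, 1.0]] ['frame', 'z_map', 'camera_matrix', 'extrinsics']
[[0.322, 0.947, -0.001, -0.623], [-0.909, 0.309, -0.279, 0.036], [-0.264, 0.091, 0.96, -0.379], [0.0, 0.0, 0.0, 1.0]]
{'time': 0.15, 'q': array([-1.26659361,  0.33270532, -0.0646749 ,  1.4607354 ,  0.02157646,
        1.34988837, -0.08851568]), 'qvel': array([ 0.00013609, -0.00069478,  0.00040578, -0.00313488,  0.00046398,
        0.00020243,  0.00043628]), 'joint_torque': array([ 1.36080886e-03, -6.25824809e+01,  4.95929306e-02, -3.91852713e+01,
        1.62938662e-02,  7.58415990e-03, -1.78609639e-05]), 'tool_pos': array([0.20055332, 0.59165855, 0.23071818]), 'ee_rot': array([-5.11079586e-01, -3.09959961e+00,  1.62260809e-03]), 'force': array([-0.07673109, -0.26008742, -0.06987655]), 'moment': array([-0.01885053,  0.05654359, -0.0743645 ]), 'finger_force': 0.0, 'opening': 0.0853288322315239}
```

View pics/scene0.png

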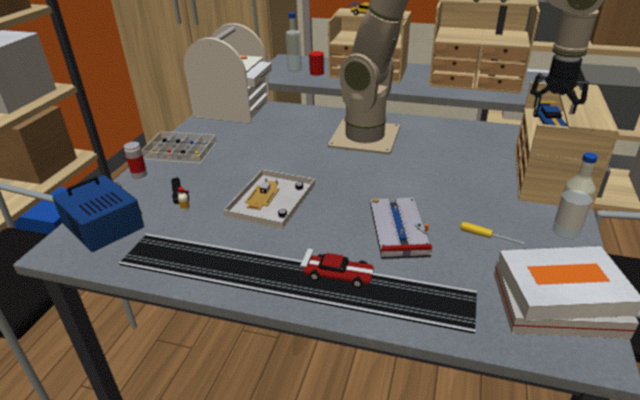

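View pics/side0.png

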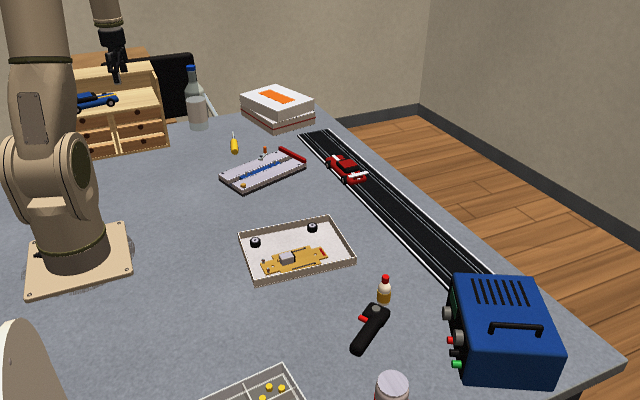

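Scene view: chassis at about (264,193) in the lid, jig at (400,225) with the red end block at (407,247), clip post at (426,228). Side view: chassis at (293,258) with the red nose stripe at (322,253), jig at (263,171). I'll locate these in both views.

```bash
python3 - <<'E'
from h import *
box={'scene':dict(ch=(245,305,178,212),jig=(365,435,190,262)),'side':dict(ch=(255,335,243,275),jig=(215,312,140,195))}
for n in box:
    d=load(n);P=world(d);hsv=cv2.cvtColor(d['frame'],cv2.COLOR_RGB2HSV);H,S,V=[hsv[...,i].astype(int) for i in range(3)]
    m={'brass':(H>12)&(H<28)&(S>100),'red':((H<6)|(H>174))&(S>140),'blue':(H>100)&(H<125)&(S>130),'orange':(H>6)&(H<15)&(S>150),'all':S>=0}
    for o,(a,b,c,e) in box[n].items():
        for k in m:
            M=np.zeros(H.shape,bool);M[c:e,a:b]=m[k][c:e,a:b];M&=d['z_map']>0
            Q=P[M]
            if k=='all': Q=Q[(Q[:,2]>.015)&(Q[:,2]<.06)]
            if len(Q)<4: continue
            (cx,cy),(w,h),t=cv2.minAreaRect(Q[:,:2].astype(np.float32))
            print(n,o,k,len(Q),'rect',np.round([cx,cy,w,h],3),round(t,1),'med',np.median(Q,0).round(3),'zr',np.percentile(Q[:,2],[5,95]).round(3))
E
```

```text
scene ch brass 469 rect [ 0.477 -0.224  0.075  0.162] 88.2 med [ 0.488 -0.22   0.004] zr [0.   0.01]
scene ch orange 11 rect [ 0.549 -0.226  0.021  0.007] 87.3 med [ 0.549 -0.228  0.004] zr [0.002 0.005]
scene ch all 180 rect [ 0.488 -0.182  0.196  0.188] 13.9 med [ 0.468 -0.214  0.02 ] zr [0.016 0.026]
scene jig brass 13 rect [0.436 0.125 0.059 0.009] 11.3 med [0.457 0.128 0.027] zr [0.014 0.029]
scene jig red 258 rect [0.645 0.242 0.053 0.126] 20.2 med [0.663 0.248 0.033] zr [0.026 0.037]
scene jig blue 163 rect [0.528 0.205 0.178 0.017] 18.1 med [0.545 0.21  0.02 ] zr [0.016 0.022]
scene jig orange 14 rect [0.584 0.289 0.013 0.004] 11.8 med [0.584 0.289 0.049] zr [0.038 0.054]
scene jig all 2530 rect [0.572 0.204 0.306 0.174] 14.0 med [0.566 0.217 0.021] zr [0.018 0.035]
side ch brass 870 rect [ 0.477 -0.217  0.108  0.168] 71.4 med [ 0.486 -0.232  0.007] zr [0.004 0.009]
side ch red 13 rect [ 0.488 -0.181  0.017  0.168] 54.2 med [ 0.55  -0.223  0.006] zr [0.005 0.009]
side ch orange 20 rect [ 0.478 -0.229  0.04   0.153] 89.0 med [ 0.548 -0.23   0.008] zr [0.005 0.017]
side ch all 385 rect [ 0.447 -0.247  0.094  0.21 ] 43.2 med [ 0.462 -0.28   0.023] zr [0.016 0.03 ]
side jig brass 121 rect [0.544 0.323 0.372 0.251] 32.8 med [0.504 0.385 0.022] zr [0.003 0.032]
side jig red 143 rect [0.658 0.243 0.018 0.131] 18.3 med [0.657 0.237 0.034] zr [0.026 0.039]
side jig blue 112 rect [0.536 0.208 0.151 0.025] 18.8 med [0.531 0.204 0.022] zr [0.02  0.025]
side jig orange 17 rect [0.58  0.287 0.008 0.013] 5.9 med [0.581 0.286 0.048] zr [0.036 0.056]
side jig all 1958 rect [0.518 0.288 0.255 0.311] 19.7 med [0.542 0.205 0.023] zr [0.018 0.036]
```

```bash
cat >> h.py <<'E'
def plan(target,tooly_deg,):
    "displacement in tool axes to target TCP, and rz to bring tool y to given world yaw"
    s=env.sense();Rt=R.from_rotvec(s['ee_rot']).as_matrix();p=s['tool_pos']
    y=np.degrees(np.arctan2(Rt[1,1],Rt[0,1])); 
    des=np.radians(tooly_deg);Rd=np.array([[np.sin(des)*-1,np.cos(des),0],[np.cos(des),np.sin(des),0],[0,0,-1]])
    # x = y cross z
    yv=np.array([np.cos(des),np.sin(des),0]);zv=np.array([0,0,-1.]);Rd=np.stack([np.cross(yv,zv),yv,zv],1)
    rv=R.from_matrix(Rt.T@Rd).as_rotvec()
    d=np.array(target)-p
    print('tooly',y.round(2),'d tool now',(Rt.T@d).round(4),'rv',rv.round(4),'d in final axes',(Rd.T@d).round(4),'q',s['q'].round(2),'F',s['force'].round(2))
E
python3 - <<'E'
from h import *
s=env.sense();Rt=R.from_rotvec(s['ee_rot']).as_matrix();E=load('wrist')['extrinsics'];c=-E[:3,:3].T@E[:3,3]
print('cam in tool',(Rt.T@(c-s['tool_pos'])).round(3),'axes',(Rt.T@E[:3,:3].T).round(3).tolist())
plan([.535,.207,.25],108.7)
E
```

```text
cam in tool [ 0.071 -0.001 -0.142] axes [[-0.001, 0.96, 0.279], [1.0, 0.001, 0.001], [0.0, 0.279, -0.96]]
tooly 71.27 d tool now [-0.4402 -0.2569 -0.019 ] rv [-1.000e-03 -3.000e-04 -6.532e-01] d in final axes [-0.1935 -0.4716 -0.0193] q [-1.27  0.33 -0.06  1.46  0.02  1.35 -0.09] F [-0.08 -0.26 -0.07]
```

The manual's scale: shifts go in shares of 0.2 m and turns go in shares of 2 pi rad. Converting my numbers, -0.034 m is -0.17, -0.016 m is -0.08.

Emit:
{"method": "pendant", "body": {"offsets": {"finger_gap": [0.085, 0.085, 0.085, 0.085, 0.085, 0.085, 0.085, 0.085], "tx": [-0.17, -0.17, -0.17, -0.17, -0.17, -0.17, -0.17, -0.17], "ty": [-0.08, -0.08, -0.08, -0.08, -0.08, -0.08, -0.08, -0.08], "tz": [-0.01, -0.01, -0.01, -0.01, -0.01, -0.01, -0.01, -0.01], "drx": [0, 0, 0, 0, 0, 0, 0, 0], "dry": [0, 0, 0, 0, 0, 0, 0, 0], "drz": [0, 0, 0, 0, 0, 0, 0, 0]}}}

```text
time: 0.82
tool_pos: [0.4181, 0.3818, 0.2473]
ee_rot: [-0.511, -3.1, -0.0]
force: [0.2, 0.2, 0.6]
opening: 0.0852
finger_force: 0.0
```

Emit:
{"method": "pendant", "body": {"offsets": {"finger_gap": [0.085, 0.085, 0.085, 0.085, 0.085, 0.085, 0.085, 0.085], "tx": [-0.17, -0.17, -0.17, -0.17, -0.17, -0.17, 0, 0], "ty": [-0.08, -0.08, -0.08, -0.08, -0.08, -0.08, 0, 0], "tz": [-0.01, -0.01, -0.01, -0.01, -0.01, -0.01, 0, 0], "drx": [0, 0, 0, 0, 0, 0, 0, 0], "dry": [0, 0, 0, 0, 0, 0, 0, 0], "drz": [0, 0, 0, 0, 0, 0, -0.0175, -0.0175]}}}

```text
time: 1.48
tool_pos: [0.5811, 0.224, 0.2588]
ee_rot: [0.168, 3.137, -0.002]
force: [-0.2, 1.2, 1.1]
opening: 0.0847
finger_force: 0.0
```

Emit:
{"method": "pendant", "body": {"offsets": {"finger_gap": [0.085, 0.085, 0.085, 0.085, 0.085], "tx": [0, 0, 0, 0, 0], "ty": [0, 0, 0, 0, 0], "tz": [0, 0, 0, 0, 0], "drx": [0, 0, 0, 0, 0], "dry": [0, 0, 0, 0, 0], "drz": [-0.0175, -0.0175, -0.0175, -0.0159, 0]}}}

```text
time: 1.9
tool_pos: [0.5794, 0.2269, 0.259]
ee_rot: [0.513, -3.099, 0.0]
force: [-0.1, -0.5, 0.4]
opening: 0.085
finger_force: 0.0
```

```bash
python3 - <<'E'
from h import *
d=grab('wrist'); np.savez('/tmp/wj1.npz',**d); cv2.imwrite('pics/wj1.png',d['frame'][...,::-1])
plan([.582,.223,.15],108.7)
E
```

```text
tooly 108.42 d tool now [-0.0012 -0.0045  0.1091] rv [ 0.0001 -0.0004 -0.0049] d in final axes [-0.0012 -0.0045  0.1091] q [-0.58  0.31  0.17  1.44 -0.05  1.4   1.48] F [ 0.04 -0.59 -0.43]
```

View pics/wj1.png

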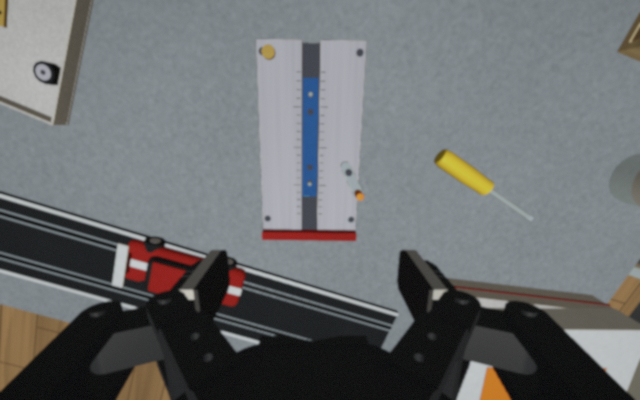

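The jig is seen from above. Deck corners are about (257,40), (366,40), (356,232) and (263,232), the carriage is blue with pins near (310,94) and (309,184), and the clip post is at (360,197). I'll go lower for a second view.

To row units: 0.036 m is 0.18, 0.01 m is 0.05.

Emit:
{"method": "pendant", "body": {"offsets": {"finger_gap": [0.085, 0.085, 0.085, 0.085], "tx": [0.05, 0.05, 0.05, 0], "ty": [0, 0, 0, 0], "tz": [0.18, 0.18, 0.18, 0], "drx": [0, 0, 0, 0], "dry": [0, 0, 0, 0], "drz": [0, 0, 0, 0]}}}

```text
time: 2.28
tool_pos: [0.5459, 0.2154, 0.1441]
ee_rot: [0.498, -3.09, 0.005]
force: [-0.5, -0.4, -1.0]
opening: 0.085
finger_force: 0.0
```

```bash
python3 - <<'E'
from h import *
d=grab('wrist'); np.savez('/tmp/wj2.npz',**d)
f=d['frame'][:,:,::-1]; cv2.imwrite('pics/wj2.png',cv2.resize(f[0:300,170:470],None,fx=2,fy=2,interpolation=cv2.INTER_CUBIC))
print(env.sense()['tool_pos'])
E
```

```text
[0.54854045 0.2164568  0.14842235]
```

View pics/wj2.png

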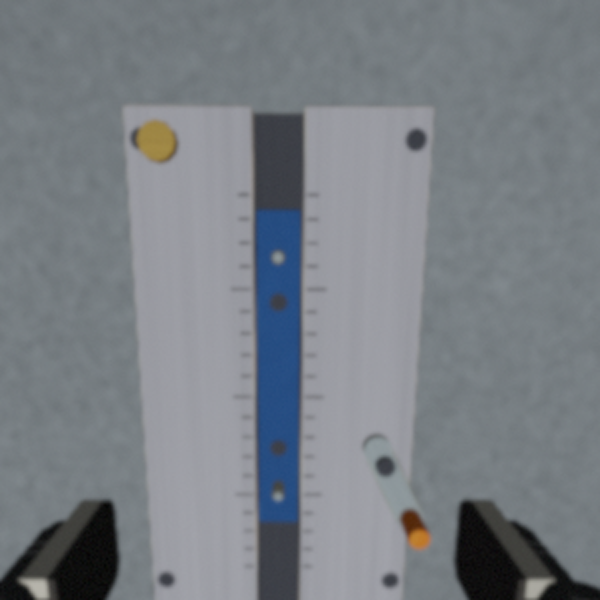

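Crop: pin tips at full-image pixels (308.5,128.5) for the tail and (309,247) for the nose. The carriage spans rows 105–261, the clip screw is at (362,233), the post top at (380,269). The chassis nose must point down in this image.

```bash
cat >> h.py <<'E'
def ray(d,uv,z):
    K,E=d['camera_matrix'],d['extrinsics'];uv=np.atleast_2d(uv).astype(float)
    r=np.stack([(uv[:,0]-K[0,2])/K[0,0],-(uv[:,1]-K[1,2])/K[1,1],-np.ones(len(uv))],-1)@E[:3,:3]
    c=-E[:3,:3].T@E[:3,3]; return c+r*((z-c[2])/r[:,2])[:,None]
def blob(d,uv,r,f):
    "weighted centroid of weight f(rgb) in window"
    u,v=uv;u0,v0=int(u)-r,int(v)-r;w=np.maximum(f(d['frame'][v0:v0+2*r+1,u0:u0+2*r+1].astype(float)),0)
    Y,X=np.mgrid[v0:v0+2*r+1,u0:u0+2*r+1];return np.array([(w*X).sum()/w.sum(),(w*Y).sum()/w.sum()])
def tri(pairs):
    A=np.zeros((3,3));b=np.zeros(3)
    for d,uv in pairs:
        p,q=ray(d,uv,.3)[0],ray(d,uv,0.)[0];n=(q-p)/np.linalg.norm(q-p);M=np.eye(3)-np.outer(n,n);A+=M;b+=M@p
    return np.linalg.solve(A,b)
E
python3 - <<'E'
from h import *
a,b=dict(np.load('/tmp/wj1.npz')),dict(np.load('/tmp/wj2.npz'))
red=lambda f:f[...,0]-95
org=lambda f:f[...,0]-f[...,2]-60
pt1=blob(a,(310,94),4,red);pn1=blob(a,(309,184),4,red);pt2=blob(b,(308,128),5,red);pn2=blob(b,(309,247),5,red)
print(pt1,pn1,pt2,pn2)
T,N=tri([(a,pt1),(b,pt2)]),tri([(a,pn1),(b,pn2)]);print('tri tail',T,'nose',N)
for d,x,y in((a,pt1,pn1),(b,pt2,pn2)):
    t,n=ray(d,[x,y],.036);v=n-t;print('z36',t.round(4),n.round(4),'mid',((t+n)/2).round(4),np.linalg.norm(v).round(4),np.degrees(np.arctan2(v[1],v[0])).round(2))
    print('depth z',world(d)[int(x[1]),int(x[0])].round(4))
for d,w in((a,(200,400,20,260)),(b,None)):
    P=world(d);m=(P[...,2]>.018)&(P[...,2]<.03)
    f=d['frame'].astype(int);blue=(f[...,2]-f[...,0]>50)
    if w: 
        M=np.zeros_like(m);M[w[2]:w[3],w[0]:w[1]]=1;m&=M
        r=cv2.minAreaRect(ray(d,np.argwhere(m)[:,::-1],.024)[:,:2].astype(np.float32));print('deck',r)
        k=M&(f[...,0]-f[...,2]>60)&(f[...,0]<220)&(f[...,1]<60);print('red',cv2.minAreaRect(ray(d,np.argwhere(k)[:,::-1],.038)[:,:2].astype(np.float32)))
    Bm=blue.copy();Bm[:, :270]=0;Bm[:,340:]=0;Bm[300:]=0
    print('deck z',np.median(P[m][:,2]),'blue',np.median(P[Bm][:,2]),cv2.minAreaRect(ray(d,np.argwhere(Bm)[:,::-1],np.median(P[Bm][:,2]))[:,:2].astype(np.float32)))
po1,po2=blob(a,(360,198),5,org),blob(b,(380,269),5,org);print('post',tri([(a,po1),(b,po2)]),ray(b,[po2],.057)); print('screw',ray(b,[362.5,233],.035))
E
```

```text
[310.12931034  93.81896552] [309.20905923 183.5087108 ] [308.53965785 128.3125972 ] [308.54179567 247.66563467]
tri tail [0.48555804 0.19036857 0.03596274] nose [0.58921626 0.22406079 0.0374387 ]
z36 [0.4855 0.1904 0.036 ] [0.5895 0.2241 0.036 ] mid [0.5375 0.2073 0.036 ] 0.1093 17.95
depth z [0.4846 0.1899 0.0342]
z36 [0.4856 0.1903 0.036 ] [0.5898 0.2243 0.036 ] mid [0.5377 0.2073 0.036 ] 0.1097 18.04
depth z [0.4855 0.1898 0.0358]
deck ((0.5783059597015381, 0.1712915599346161), (0.28692978620529175, 0.22172656655311584), 18.026906967163086)
red ((0.631331741809845, 0.23772531747817993), (0.06617847830057144, 0.12558279931545258), 18.750211715698242)
deck z 0.023343318522525306 blue 0.022408384948934573 ((0.5379561185836792, 0.20785126090049744), (0.14902856945991516, 0.018367167562246323), 18.180397033691406)
deck z 0.023408299289732704 blue 0.022492194081325037 ((0.5377861857414246, 0.20733848214149475), (0.1488880068063736, 0.01920609548687935), 18.11083221435547)
post [0.57969443 0.28679985 0.0581806 ] [[0.58012535 0.28741324 0.057     ]]
screw [[0.56014052 0.26785465 0.035     ]]
```

Pins check out: tips at z 36 mm, 109.5 mm apart, midpoint (0.5377,0.2073), yaw 18.0°. Now the lid.

To row units: -0.0332 m is -0.166, 0.0163 m is 0.0815.

Emit:
{"method": "pendant", "body": {"offsets": {"finger_gap": [0.085, 0.085, 0.085, 0.085, 0.085, 0.085, 0.085, 0.085], "tx": [0.0815, 0.0815, 0.0815, 0.0815, 0.0815, 0.0815, 0.0815, 0.0815], "ty": [-0.166, -0.166, -0.166, -0.166, -0.166, -0.166, -0.166, -0.166], "tz": [0, 0, 0, 0, 0, 0, 0, 0], "drx": [0, 0, 0, 0, 0, 0, 0, 0], "dry": [0, 0, 0, 0, 0, 0, 0, 0], "drz": [0, 0, 0, 0, 0, 0, 0, 0]}}}

```text
time: 3.0
tool_pos: [0.5136, -0.0777, 0.1548]
ee_rot: [-0.501, 3.097, -0.001]
force: [1.2, -0.2, -0.5]
opening: 0.0846
finger_force: 0.0
```

Emit:
{"method": "pendant", "body": {"offsets": {"finger_gap": [0.085, 0.085, 0.085, 0.085, 0.085, 0.085, 0.085, 0.085], "tx": [0.0815, 0.0815, 0.0815, 0.0815, 0, 0, 0, 0], "ty": [-0.166, -0.166, -0.166, -0.166, 0, 0, 0, 0], "tz": [0, 0, 0, 0, 0, 0, 0, 0], "drx": [0, 0, 0, 0, 0, 0, 0, 0], "dry": [0, 0, 0, 0, 0, 0, 0, 0], "drz": [0, 0, 0, 0, 0.0186, 0.0186, 0.0186, 0]}}}

```text
time: 3.67
tool_pos: [0.4942, -0.2233, 0.1542]
ee_rot: [0.056, 3.137, -0.001]
force: [0.5, -0.5, -0.4]
opening: 0.085
finger_force: 0.0
```

Emit:
{"method": "pendant", "body": {"offsets": {"finger_gap": [0.085, 0.085], "tx": [0, 0], "ty": [0, 0], "tz": [0, 0], "drx": [0, 0], "dry": [0, 0], "drz": [0, 0]}}}

```text
time: 3.83
tool_pos: [0.4932, -0.2226, 0.1527]
ee_rot: [0.038, 3.139, -0.001]
force: [-0.0, -0.4, -0.4]
opening: 0.0847
finger_force: 0.0
```

```bash
python3 - <<'E'
from h import *
d=grab('wrist'); np.savez('/tmp/wk.npz',**d)
f=d['frame'][:,:,::-1]; cv2.imwrite('pics/wk.png',cv2.resize(f[0:300,150:530],None,fx=2,fy=2,interpolation=cv2.INTER_CUBIC))
plan([.488,-.224,.15],88.2)
E
```

```text
tooly 88.58 d tool now [ 0.0049 -0.0016  0.0024] rv [-0.0002  0.0015  0.0067] d in final axes [ 0.0049 -0.0016  0.0024] q [-0.09  0.21  0.49  1.81 -0.11  1.14  1.98] F [ 0.15  0.26 -0.21]
```

View pics/wk.png

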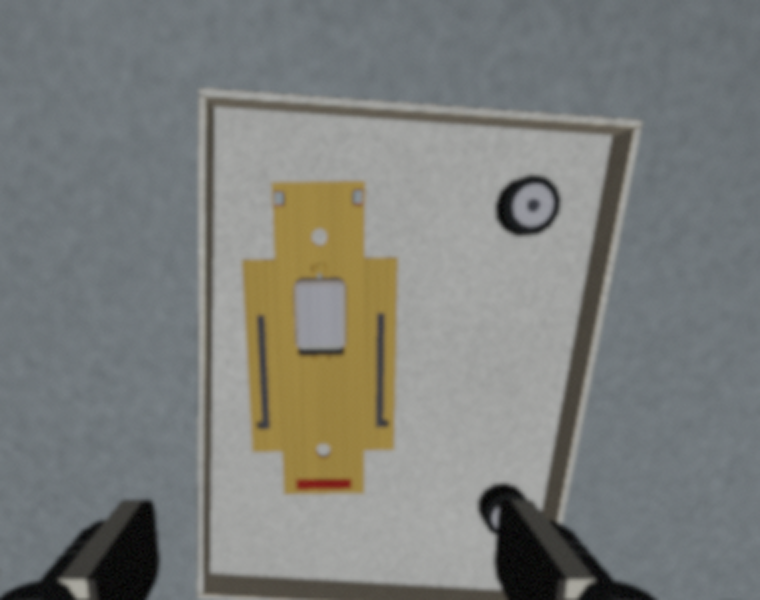

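The chassis lies clear in the lid: tail hole at full-image (309.5,118.5), nose hole (311.5,225), motor top centre (310,157). Wheels are well to the right.

```bash
cat > meas.py <<'E'
from h import *
def meas(f,t,n,m,zp,zm,r=6):
    d=dict(np.load(f));fr=lambda x:x[...,2]-105
    T,N=blob(d,t,r,fr),blob(d,n,r,fr);P=world(d)
    print('px',T,N)
    for z in(zp,):
        a,b=ray(d,[T,N],z);v=b-a;print('tail',a.round(4),'nose',b.round(4),'mid',((a+b)/2).round(4),np.linalg.norm(v).round(4),'yaw',np.degrees(np.arctan2(v[1],v[0])).round(2))
    sub=np.zeros(P.shape[:2],bool);u,v=m;sub[v-35:v+35,u-25:u+25]=1
    k=sub&(P[...,2]>zm-.007)&(P[...,2]<zm+.006)
    Q=P[k];print('motor z',np.median(Q[:,2]).round(4),cv2.minAreaRect(ray(d,np.argwhere(k)[:,::-1],np.median(Q[:,2]))[:,:2].astype(np.float32)))
    return T,N
E
python3 - <<'E'
from meas import *
d=dict(np.load('/tmp/wk.npz'));P=world(d)
print('plate z',P[200,310],P[190,310],P[125,240],'floor',P[200,380])
meas('/tmp/wk.npz',(309,118),(311,225),(310,157),.005,.029)
print('scene depth motor/plate', [world(load('scene'))[v,u].round(3) for v,u in((186,263),(197,262))])
E
```

```text
plate z [ 0.50352757 -0.22697323  0.00598996] [ 0.49295157 -0.22668466  0.0052905 ] [ 0.42627322 -0.29458352 -0.00112256] floor [ 0.50644103 -0.15294537  0.0021927 ]
px [309.30970337 118.03217697] [311.18948323 224.23028105]
tail [ 0.4214 -0.2254  0.005 ] nose [ 0.5309 -0.2265  0.005 ] mid [ 0.4761 -0.2259  0.005 ] 0.1095 yaw -0.58
motor z 0.0282 ((0.4550817906856537, -0.226072296500206), (0.02369210124015808, 0.04321706295013428), 89.8505630493164)
scene depth motor/plate [array([ 0.461, -0.228,  0.023]), array([ 0.495, -0.219,  0.005])]
```

```bash
python3 -c "
from h import *
plan([.4561,-.2257,.10],89.4)"
```

```text
tooly 88.58 d tool now [ 0.0368 -0.0041  0.0523] rv [-0.0002  0.0015 -0.0142] d in final axes [ 0.0368 -0.0036  0.0524] q [-0.09  0.21  0.49  1.81 -0.11  1.14  1.98] F [ 0.15  0.26 -0.21]
```

To row units: 0.026 m is 0.13, 0.0184 m is 0.092, -0.0142 rad is -0.0023.

Emit:
{"method": "pendant", "body": {"offsets": {"finger_gap": [0.05, 0.05, 0.05, 0.05, 0.05], "tx": [0.092, 0.092, 0, 0, 0], "ty": [-0.01, -0.009, 0, 0, 0], "tz": [0.13, 0.13, 0, 0, 0], "drx": [0, 0, 0, 0, 0], "dry": [0.0002, 0, 0, 0, 0], "drz": [-0.0023, 0, 0, 0, 0]}}}

```text
time: 4.3
tool_pos: [0.4563, -0.2255, 0.1003]
ee_rot: [-0.019, -3.142, 0.0]
force: [0.6, -0.3, 0.2]
opening: 0.0501
finger_force: 0.0
```

```bash
python3 - <<'E'
from h import *
d=grab('wrist'); np.savez('/tmp/wk2.npz',**d)
f=d['frame'][:,:,::-1]; cv2.imwrite('pics/wk2.png',cv2.resize(f[0:400,150:480],None,fx=1.5,fy=1.5,interpolation=cv2.INTER_CUBIC))
plan([.4561,-.2257,.010],89.4)
E
```

```text
tooly 89.3 d tool now [ 0.0007 -0.0001  0.0906] rv [-0.0005  0.0007 -0.0018] d in final axes [ 0.0006 -0.0001  0.0906] q [-0.07  0.21  0.49  1.94 -0.11  1.02  2.03] F [0.13 0.21 0.35]
```

View pics/wk2.png

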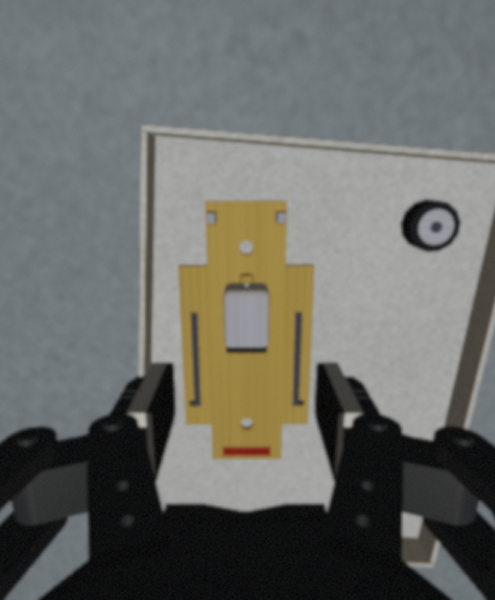

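The fingers straddle the motor centrally. Tail hole is at (314.5,164.5), nose hole (314.5,282), motor top (314,213).

```bash
python3 - <<'E'
from meas import *
T,N=meas('/tmp/wk2.npz',(314,164),(314,282),(314,213),.005,.029)
a,b=dict(np.load('/tmp/wk.npz')),dict(np.load('/tmp/wk2.npz'))
print(tri([(a,(309.31,118.03)),(b,T)]),tri([(a,(311.19,224.23)),(b,N)]))
s=env.sense();Rt=R.from_rotvec(s['ee_rot']).as_matrix()
t,n=ray(b,[T,N],.005);print('in tool',((np.array([t,n])-s['tool_pos'])@Rt).round(4))
E
```

```text
px [313.6411742  164.24874469] [313.96247818 281.11780105]
tail [ 0.4212 -0.2255  0.005 ] nose [ 0.5308 -0.2266  0.005 ] mid [ 0.476 -0.226  0.005] 0.1096 yaw -0.56
motor z 0.0282 ((0.45420041680336, -0.22606728971004486), (0.023109231144189835, 0.04274291545152664), 89.25489044189453)
[ 0.42137409 -0.22543632  0.00394329] [ 0.53104691 -0.22653075  0.00462039]
in tool [[ 0.0356 -0.0003  0.0955]
 [-0.074  -0.0001  0.0956]]
```

To row units: 0.035 m is 0.175, 0.03 m is 0.15.

Emit:
{"method": "pendant", "body": {"offsets": {"finger_gap": [0.05, 0.05, 0.05, 0.05, 0.05, 0.05], "tx": [0, 0, 0, 0, 0, 0], "ty": [0, 0, 0, 0, 0, 0], "tz": [0.175, 0.15, 0.075, 0.03, 0, 0], "drx": [0, 0, 0, 0, 0, 0], "dry": [0, 0, 0, 0, 0, 0], "drz": [0, 0, 0, 0, 0, 0]}, "force": 50}}

```text
time: 4.85
tool_pos: [0.4563, -0.2258, 0.0145]
ee_rot: [0.021, 3.141, -0.001]
force: [-0.4, 0.1, 0.4]
opening: 0.0502
finger_force: 0.0
```

Emit:
{"method": "pendant", "body": {"offsets": {"finger_gap": [0.0, 0, 0, 0, 0], "tx": [0, 0, 0, 0, 0], "ty": [0, 0, 0, 0, 0], "tz": [0, 0, 0, 0, 0], "drx": [0, 0, 0, 0, 0], "dry": [0, 0, 0, 0, 0], "drz": [0, 0, 0, 0, 0]}, "force": 50}}

```text
time: 5.27
tool_pos: [0.4563, -0.2258, 0.0148]
ee_rot: [0.021, 3.14, -0.0]
force: [-0.8, 0.4, 7.0]
opening: 0.0224
finger_force: 49.7
```

```bash
python3 -c "
from h import *
plan([.4561,-.2257,.010],89.4)"
```

```text
tooly 89.23 d tool now [0.0002 0.0001 0.0048] rv [-0.0003  0.0011 -0.003 ] d in final axes [0.0002 0.0001 0.0048] q [-0.03  0.34  0.46  2.   -0.2   0.84  2.1 ] F [-0.79  0.43  6.99]
```

To row units: -0.035 m is -0.175, -0.03 m is -0.15.

Emit:
{"method": "pendant", "body": {"offsets": {"finger_gap": [0, 0, 0, 0, 0, 0, 0, 0], "tx": [0, 0, 0, 0, 0, 0, 0, 0], "ty": [0, 0, 0, 0, 0, 0, 0, 0], "tz": [-0.025, -0.025, -0.15, -0.175, -0.175, 0, 0, 0], "drx": [0, 0, 0, 0, 0, 0, 0, 0], "dry": [0, 0, 0, 0, 0, 0, 0, 0], "drz": [0, 0, 0, 0, 0, 0, 0, 0]}}}

```text
time: 5.93
tool_pos: [0.455, -0.2252, 0.1232]
ee_rot: [-0.021, -3.14, -0.001]
force: [-0.3, -0.1, -2.1]
opening: 0.0227
finger_force: 49.6
```

```bash
python3 - <<'E'
from h import *
d=grab('wrist'); np.savez('/tmp/wg.npz',**d); print(env.sense()['moment'],env.sense()['force'],env.sense()['opening'])
f=d['frame'][:,:,::-1]; cv2.imwrite('pics/wg.png',cv2.resize(f[100:400,190:440],None,fx=2,fy=2,interpolation=cv2.INTER_CUBIC))
e=grab('side')
plan([.4561,-.2257,.010],89.4)
E
```

```text
[-0.03547425  0.03806905  0.03128956] [ 0.36861162 -0.61525656 -2.56301247] 0.022438252353591953
tooly 89.22 d tool now [-0.0021 -0.0006  0.1122] rv [ 0.0006 -0.0036 -0.0031] d in final axes [-0.0017 -0.0006  0.1122] q [-0.09  0.17  0.5   1.92 -0.09  1.07  2.01] F [-0.71  0.57 -2.24]
```

View pics/wg.png

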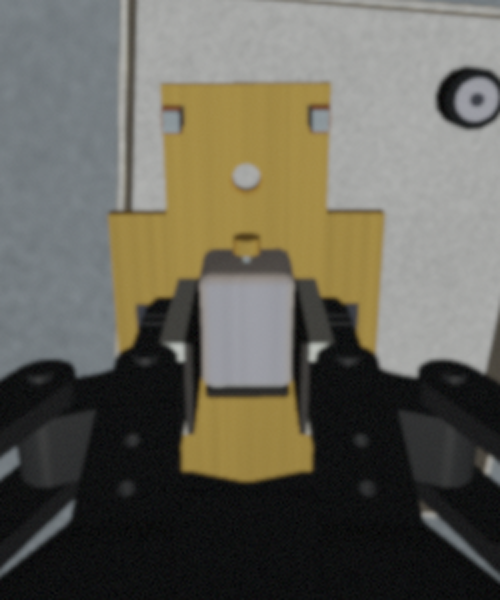

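Chassis is held by the motor with the tail hole at (313,188.5); the plate looks square to the fingers. Checking its pose in the tool frame.

```bash
cat > held.py <<'E'
from h import *
def held(d,uv,hole=True):
    s=env.sense();Rt=R.from_rotvec(s['ee_rot']).as_matrix();P=(world(d)-s['tool_pos'])@Rt
    hsv=cv2.cvtColor(d['frame'],cv2.COLOR_RGB2HSV).astype(int);m=(hsv[...,0]>12)&(hsv[...,0]<28)&(hsv[...,1]>120)
    m[:130]=0;m[290:]=0;m[:,:235]=0;m[:,395:]=0
    Q=P[m&(abs(P[...,2])<.03)];A=np.c_[Q[:,:2],np.ones(len(Q))];c=np.linalg.lstsq(A,Q[:,2],rcond=None)[0]
    r=Q[:,2]-A@c;k=abs(r)<.003;c=np.linalg.lstsq(A[k],Q[k,2],rcond=None)[0]
    print('plate top plane (tool) z=ax+by+c',c.round(4),len(Q))
    u=blob(d,uv,9,lambda x:x[...,2]-110)
    # ray to plane mid-thickness
    o=(-d['extrinsics'][:3,:3].T@d['extrinsics'][:3,3]-s['tool_pos'])@Rt
    g=(ray(d,[u],0.)[0]-s['tool_pos'])@Rt-o
    z=c[2]+.002; t=(z+c[0]*o[0]+c[1]*o[1]-o[2])/(g[2]-c[0]*g[0]-c[1]*g[1]); h=o+t*g
    t0=t
    print('hole px',u.round(2),'tail hole in tool',h.round(4))
    # tail edge orientation: left/right outer edges of strip
    z0=Q[:,0]>h[0]-.004; S=Q[(Q[:,0]>h[0])&(Q[:,0]<h[0]+.022)]
    xs=np.linspace(h[0]+.001,h[0]+.021,11);mid=[]
    for a,b in zip(xs[:-1],xs[1:]):
        q=S[(S[:,0]>=a)&(S[:,0]<b),1]; mid.append((np.percentile(q,1)+np.percentile(q,99))/2)
    print('strip mid y',np.round(mid,4),'slope',np.polyfit(xs[:-1],mid,1)[0].round(4))
E
python3 -c "
from held import *
held(dict(np.load('/tmp/wg.npz')),(313,188))
plan([.476,-.226,.15],108)"
```

```text
plate top plane (tool) z=ax+by+c [0.0009 0.0001 0.0073] 9521
hole px [312.7  187.38] tail hole in tool [ 0.0346 -0.0011  0.0094]
strip mid y [-0.001  -0.0012 -0.0014 -0.0013 -0.0012 -0.0006 -0.0013 -0.0013 -0.0013
 -0.0012] slope -0.0051
tooly 89.22 d tool now [-0.0215 -0.0006 -0.0279] rv [ 0.0012 -0.0035 -0.3277] d in final axes [-0.0203 -0.0075 -0.0278] q [-0.09  0.17  0.5   1.92 -0.09  1.07  2.01] F [-0.71  0.57 -2.24]
```

To row units: 0.037 m is 0.185, 0.035 m is 0.175.

Emit:
{"method": "pendant", "body": {"offsets": {"finger_gap": [0, 0, 0, 0, 0, 0, 0, 0], "tx": [-0.015, -0.025, -0.025, -0.025, -0.025, -0.025, -0.025, -0.025], "ty": [0.1, 0.175, 0.185, 0.185, 0.185, 0.185, 0.185, 0.185], "tz": [-0.025, 0, 0, 0, 0, 0, 0, 0], "drx": [0, 0, 0, 0, 0, 0, 0, 0], "dry": [0, 0, 0, 0, 0, 0, 0, 0], "drz": [0, 0, 0, 0, 0, 0, 0, 0]}}}

```text
time: 6.7
tool_pos: [0.4962, 0.0527, 0.1271]
ee_rot: [-0.022, -3.138, 0.001]
force: [1.3, -0.6, -1.9]
opening: 0.0224
finger_force: 49.6
```

Emit:
{"method": "pendant", "body": {"offsets": {"finger_gap": [0, 0, 0, 0, 0, 0, 0, 0], "tx": [-0.025, -0.025, -0.025, -0.015, -0.005, 0, 0, 0], "ty": [0.185, 0.185, 0.185, 0.175, 0.05, 0, 0, 0], "tz": [0, 0, 0, 0, 0, 0, 0, 0], "drx": [0, 0, 0, 0, 0, 0, 0, 0], "dry": [0, 0, 0, 0, 0, 0, 0, 0], "drz": [0, 0, 0, 0, -0.0127, -0.0191, -0.0143, -0.0056]}}}

```text
time: 7.37
tool_pos: [0.5173, 0.2067, 0.1265]
ee_rot: [0.496, -3.098, 0.001]
force: [1.0, -0.4, -1.8]
opening: 0.0224
finger_force: 49.6
```

Emit:
{"method": "pendant", "body": {"offsets": {"finger_gap": [0, 0, 0], "tx": [0, 0, 0], "ty": [0, 0, 0], "tz": [0, 0, 0], "drx": [0, 0, 0], "dry": [0, 0, 0], "drz": [0, 0, 0]}}}

```text
time: 7.62
tool_pos: [0.5178, 0.2065, 0.1275]
ee_rot: [0.484, -3.101, 0.0]
force: [-0.4, -0.0, -2.2]
opening: 0.0224
finger_force: 49.6
```

```bash
python3 -c "
from h import *
plan([.5181,.2020,.070],108.05)"
```

```text
tooly 107.74 d tool now [ 0.0009 -0.0044  0.0575] rv [ 0.0004 -0.0027 -0.0054] d in final axes [ 0.0011 -0.0043  0.0575] q [-0.57  0.27  0.13  1.78 -0.04  1.11  1.45] F [-0.4  -0.01 -2.18]
```

To row units: 0.025 m is 0.125, 0.0175 m is 0.0875, -0.0027 rad is -0.0004.

Emit:
{"method": "pendant", "body": {"offsets": {"finger_gap": [0, 0, 0, 0, 0, 0], "tx": [0.005, 0, 0, 0, 0, 0], "ty": [-0.0215, 0, 0, 0, 0, 0], "tz": [0.075, 0.125, 0.0875, 0, 0, 0], "drx": [0.0001, 0, 0, 0, 0, 0], "dry": [-0.0004, 0, 0, 0, 0, 0], "drz": [-0.0009, 0, 0, 0, 0, 0]}}}

```text
time: 8.12
tool_pos: [0.5191, 0.2026, 0.0718]
ee_rot: [-0.494, 3.1, 0.001]
force: [1.6, -0.6, -1.8]
opening: 0.0225
finger_force: 49.6
```

```bash
python3 -c "
from held import *
d=grab('wrist');np.savez('/tmp/wh.npz',**d)
f=d['frame'][:,:,::-1]; cv2.imwrite('pics/wh.png',cv2.resize(f[100:400,190:440],None,fx=2,fy=2,interpolation=cv2.INTER_CUBIC))
held(d,(313,188))
plan([.5181,.2020,.0475],108.05);print(env.sense()['tool_pos'],env.sense()['moment'])"
```

```text
plate top plane (tool) z=ax+by+c [-0.0021  0.0008  0.0087] 9556
hole px [312.45 187.37] tail hole in tool [ 0.0358 -0.0012  0.0106]
strip mid y [-0.0009 -0.001  -0.0013 -0.0012 -0.001  -0.0004 -0.0012 -0.0013 -0.0012
 -0.0011] slope -0.0071
tooly 108.13 d tool now [ 0.0015 -0.0003  0.0246] rv [0.0005 0.0033 0.0014] d in final axes [ 0.0014 -0.0003  0.0246] q [-0.56  0.33  0.13  1.83 -0.05  0.99  1.47] F [-0.05  0.69 -1.12]
[0.5193686  0.20274569 0.0721434 ] [ 0.00794113 -0.00923353  0.00283855]
```

View pics/wh.png

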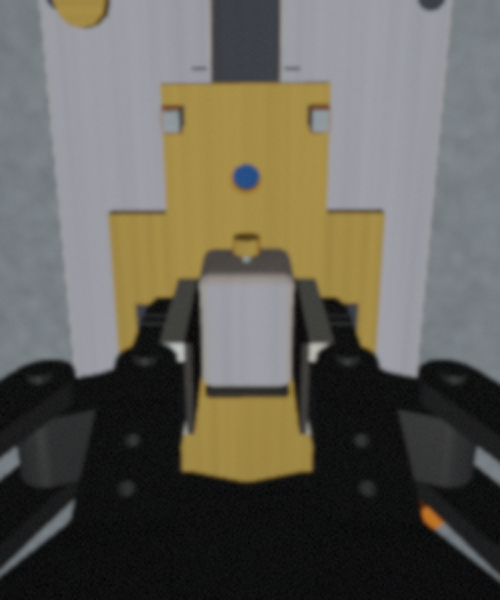

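The blue carriage shows through the tail hole (313,188) and the weight and clip are clear of everything. I'll correct by about 1 mm and descend gently, feeling for the pins.

To row units: 0.01 m is 0.05, 0.001 m is 0.005, 0.003 rad is 0.0005.

Emit:
{"method": "pendant", "body": {"offsets": {"finger_gap": [0, 0, 0, 0, 0], "tx": [0.005, 0, 0, 0, 0], "ty": [-0.001, 0, 0, 0, 0], "tz": [0.05, 0.05, 0, 0, 0], "drx": [0, 0, 0, 0, 0], "dry": [0.0005, 0, 0, 0, 0], "drz": [0.0002, 0, 0, 0, 0]}}}

```text
time: 8.58
tool_pos: [0.5177, 0.2018, 0.0507]
ee_rot: [0.493, -3.101, 0.0]
force: [0.6, 0.1, -1.5]
opening: 0.0228
finger_force: 49.6
```

```bash
python3 -c "
from h import *
plan([.5185,.2022,.0475],108.05);print(env.sense()['tool_pos'],env.sense()['moment'])"
```

```text
tooly 108.07 d tool now [-0.0009  0.0001  0.0032] rv [ 0.0001 -0.0019  0.0003] d in final axes [-0.0009  0.0001  0.0032] q [-0.56  0.35  0.12  1.84 -0.05  0.95  1.47] F [ 0.57  0.14 -1.48]
[0.51766481 0.20181997 0.05069915] [-0.09846517  0.01319337  0.01473622]
```

To row units: 0.002 m is 0.01, 0.0015 m is 0.0075, -0.001 rad is -0.0002.

Emit:
{"method": "pendant", "body": {"offsets": {"finger_gap": [0, 0, 0, 0, 0], "tx": [-0.003, 0, 0, 0, 0], "ty": [0, 0, 0, 0, 0], "tz": [0.01, 0.01, 0.0075, 0, 0], "drx": [0, 0, 0, 0, 0], "dry": [-0.0002, 0, 0, 0, 0], "drz": [0, 0, 0, 0, 0]}}}

```text
time: 9.0
tool_pos: [0.5182, 0.202, 0.0452]
ee_rot: [0.493, -3.102, -0.0]
force: [0.6, 0.1, -1.7]
opening: 0.0226
finger_force: 49.6
```

```bash
python3 -c "
from h import *
for i in range(1):
  s=env.sense();print(s['tool_pos'],s['force'],s['moment'])"
```

```text
[0.51817554 0.20203452 0.04519612] [ 0.6369728   0.09698578 -1.69941159] [-0.02584913  0.04507241  0.00190532]
```

Emit:
{"method": "pendant", "body": {"offsets": {"finger_gap": [0, 0, 0], "tx": [0, 0, 0], "ty": [0, 0, 0], "tz": [0.0075, 0, 0], "drx": [0, 0, 0], "dry": [0, 0, 0], "drz": [0, 0, 0]}}}

```text
time: 9.25
tool_pos: [0.5182, 0.2021, 0.0437]
ee_rot: [0.493, -3.102, -0.0]
force: [0.6, -0.2, -2.3]
opening: 0.0229
finger_force: 49.6
```

```bash
python3 -c "
from h import *
plan([.5185,.2022,.0475],108.05);print(env.sense()['tool_pos'],env.sense()['moment'])"
```

```text
tooly 108.07 d tool now [-0.0004  0.     -0.0038] rv [ 0.0001 -0.0008  0.0004] d in final axes [-0.0004  0.     -0.0038] q [-0.56  0.36  0.12  1.85 -0.05  0.93  1.48] F [ 0.62 -0.18 -2.28]
[0.51817089 0.20205065 0.04369248] [ 0.01515332  0.04110407 -0.06696021]
```

No contact 4 mm below the estimated tip height, so the pins seem to be in the holes. Continuing.

To row units: 0.0015 m is 0.0075.

Emit:
{"method": "pendant", "body": {"offsets": {"finger_gap": [0, 0, 0], "tx": [0, 0, 0], "ty": [0, 0, 0], "tz": [0.0075, 0, 0], "drx": [0, 0, 0], "dry": [0, 0, 0], "drz": [0, 0, 0]}}}

```text
time: 9.5
tool_pos: [0.5182, 0.2021, 0.0422]
ee_rot: [0.493, -3.102, -0.0]
force: [0.4, 0.1, -2.1]
opening: 0.0227
finger_force: 49.6
```

Emit:
{"method": "pendant", "body": {"offsets": {"finger_gap": [0, 0, 0], "tx": [0, 0, 0], "ty": [0, 0, 0], "tz": [0.0075, 0, 0], "drx": [0, 0, 0], "dry": [0, 0, 0], "drz": [0, 0, 0]}}}

```text
time: 9.75
tool_pos: [0.5182, 0.202, 0.0406]
ee_rot: [0.493, -3.102, 0.0]
force: [-0.1, 0.2, -1.3]
opening: 0.0226
finger_force: 49.6
```

```bash
python3 -c "
from h import *
plan([.5185,.2022,.0355],108.05);print(env.sense()['moment'])"
```

```text
tooly 108.07 d tool now [-0.0004  0.0001  0.0051] rv [ 0.0001 -0.0008  0.0004] d in final axes [-0.0004  0.0001  0.0051] q [-0.56  0.37  0.12  1.85 -0.06  0.93  1.48] F [-0.1   0.17 -1.31]
[ 0.02188229  0.0459483  -0.02246773]
```

Emit:
{"method": "pendant", "body": {"offsets": {"finger_gap": [0, 0, 0], "tx": [0, 0, 0], "ty": [0, 0, 0], "tz": [0.0075, 0, 0], "drx": [0, 0, 0], "dry": [0, 0, 0], "drz": [0, 0, 0]}}}

```text
time: 10.0
tool_pos: [0.5182, 0.202, 0.0392]
ee_rot: [0.493, -3.102, 0.0]
force: [0.1, 0.3, -1.3]
opening: 0.0225
finger_force: 49.6
```

Emit:
{"method": "pendant", "body": {"offsets": {"finger_gap": [0, 0, 0], "tx": [0, 0, 0], "ty": [0, 0, 0], "tz": [0.0075, 0, 0], "drx": [0, 0, 0], "dry": [0, 0, 0], "drz": [0, 0, 0]}}}

```text
time: 10.25
tool_pos: [0.5181, 0.202, 0.0376]
ee_rot: [0.493, -3.102, -0.0]
force: [0.8, 0.6, -1.8]
opening: 0.023
finger_force: 49.6
```

```bash
python3 -c "
from h import *
plan([.5185,.2022,.0355],108.05);print(env.sense()['moment'])"
```

```text
tooly 108.07 d tool now [-0.0004  0.0001  0.0021] rv [ 0.0002 -0.0009  0.0003] d in final axes [-0.0004  0.0001  0.0021] q [-0.56  0.37  0.12  1.85 -0.06  0.92  1.48] F [ 0.77  0.55 -1.83]
[-0.02003785 -0.00146597  0.03168713]
```

To row units: 0.001 m is 0.005.

Emit:
{"method": "pendant", "body": {"offsets": {"finger_gap": [0, 0, 0], "tx": [0, 0, 0], "ty": [0, 0, 0], "tz": [0.005, 0, 0], "drx": [0, 0, 0], "dry": [0, 0, 0], "drz": [0, 0, 0]}}}

```text
time: 10.5
tool_pos: [0.5182, 0.202, 0.0367]
ee_rot: [0.493, -3.102, -0.0]
force: [0.1, -0.6, -2.4]
opening: 0.0227
finger_force: 49.6
```

Emit:
{"method": "pendant", "body": {"offsets": {"finger_gap": [0, 0, 0], "tx": [0, 0, 0], "ty": [0, 0, 0], "tz": [0.004, 0, 0], "drx": [0, 0, 0], "dry": [0, 0, 0], "drz": [0, 0, 0]}}}

```text
time: 10.75
tool_pos: [0.5183, 0.2021, 0.036]
ee_rot: [0.493, -3.102, -0.0]
force: [0.1, 0.0, -1.8]
opening: 0.0231
finger_force: 49.7
```

Emit:
{"method": "pendant", "body": {"offsets": {"finger_gap": [0, 0, 0], "tx": [0, 0, 0], "ty": [0, 0, 0], "tz": [0.0035, 0, 0], "drx": [0, 0, 0], "dry": [0, 0, 0], "drz": [0, 0, 0]}}}

```text
time: 11.0
tool_pos: [0.5183, 0.2021, 0.0359]
ee_rot: [0.493, -3.102, -0.0]
force: [-2.8, -0.9, 5.8]
opening: 0.0227
finger_force: 50.5
```

```bash
python3 -c "
from h import *
plan([.5185,.2022,.0355],108.05);print(env.sense()['moment'])"
```

```text
tooly 108.07 d tool now [-0.0002  0.0001  0.0004] rv [ 0.0003 -0.0004  0.0003] d in final axes [-0.0002  0.0001  0.0004] q [-0.56  0.38  0.12  1.85 -0.06  0.92  1.48] F [-2.76 -0.87  5.76]
[-0.19904525  0.53218366  0.02231399]
```

Contact with the deck at exactly the expected height (0.0118 + 0.024). Releasing and rising.

The manual's scale: shifts go in shares of 0.2 m and turns go in shares of 2 pi rad. Converting my numbers, -0.035 m is -0.175, -0.03 m is -0.15.

Emit:
{"method": "pendant", "body": {"offsets": {"finger_gap": [0.028, 0.04, 0.05, 0.05, 0.05, 0.05, 0.05, 0.05], "tx": [0, 0, 0, 0, 0, 0, 0, 0], "ty": [0, 0, 0, 0, 0, 0, 0, 0], "tz": [0, 0, 0, 0, -0.05, -0.15, -0.175, -0.175], "drx": [0, 0, 0, 0, 0, 0, 0, 0], "dry": [0, 0, 0, 0, 0, 0, 0, 0], "drz": [0, 0, 0, 0, 0, 0, 0, 0]}}}

```text
time: 11.67
tool_pos: [0.5178, 0.2017, 0.1469]
ee_rot: [0.493, -3.101, 0.001]
force: [1.8, 0.3, 0.5]
opening: 0.05
finger_force: 0.0
```

Emit:
{"method": "pendant", "body": {"offsets": {"finger_gap": [0.05, 0.05, 0.05, 0.05], "tx": [0.05, 0, 0, 0], "ty": [0, 0, 0, 0], "tz": [0, 0, 0, 0], "drx": [0, 0, 0, 0], "dry": [0, 0, 0, 0], "drz": [0, 0, 0, 0]}}}

```text
time: 12.0
tool_pos: [0.5084, 0.1988, 0.1446]
ee_rot: [0.493, -3.101, 0.001]
force: [-0.1, -0.8, 0.1]
opening: 0.0503
finger_force: 0.0
```

```bash
python3 - <<'E'
from h import *
d=grab('wrist'); np.savez('/tmp/wd.npz',**d)
f=d['frame'][:,:,::-1]; cv2.imwrite('pics/wd.png',cv2.resize(f[50:400,170:470],None,fx=1.7,fy=1.7,interpolation=cv2.INTER_CUBIC))
plan([.5185,.2022,.0355],108.05);print(env.sense()['tool_pos'])
P=world(d);hsv=cv2.cvtColor(d['frame'],cv2.COLOR_RGB2HSV).astype(int);m=(hsv[...,0]>12)&(hsv[...,0]<28)&(hsv[...,1]>120)&(abs(P[...,2]-.028)<.008)
ax=np.array([.9508,.3099]);Q=P[m];q=np.c_[(Q[:,:2]-[.5376,.2073])@ax,(Q[:,:2]-[.5376,.2073])@[-ax[1],ax[0]]]
k=(abs(q[:,0])<90)&(abs(q[:,1])<.04);A=np.c_[q,np.ones(len(q))][k];c=np.linalg.lstsq(A,Q[k,2],rcond=None)[0];print('plane',c.round(4),k.sum())
g=(P[...,2]>.015)&(P[...,2]<.03)&(hsv[...,1]<40);qq=(P[...,:2]-[.5376,.2073]);gx=qq@ax;gy=qq@[-ax[1],ax[0]]
g&=(abs(gx)<.1)&(abs(gy)>.043)&(abs(gy)<.06);D=P[g];A=np.c_[gx[g],gy[g],np.ones(g.sum())];print('deck plane',np.linalg.lstsq(A,D[:,2],rcond=None)[0].round(4),g.sum())
E
```

```text
tooly 108.07 d tool now [-0.0109  0.0002  0.1088] rv [-0.0002 -0.0024  0.0004] d in final axes [-0.0106  0.0002  0.1088] q [-0.57  0.23  0.13  1.79 -0.03  1.13  1.46] F [0.45 0.44 1.14]
[0.508429   0.19875086 0.14433113]
plane [ 0.0003 -0.0003  0.0275] 7609
deck plane [ 0.0003 -0.0003  0.0235] 5267
```

View pics/wd.png

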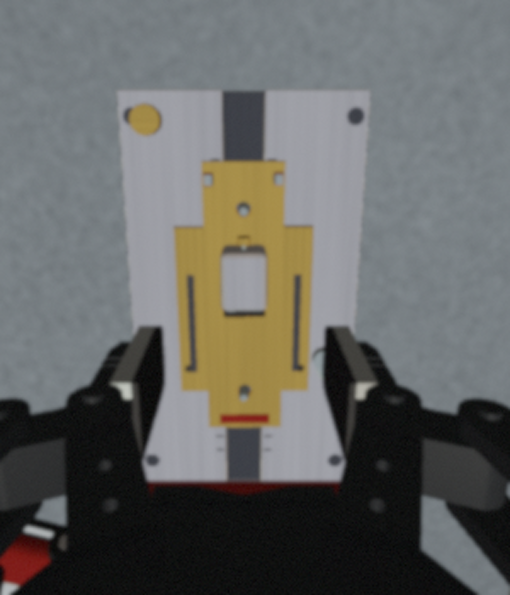

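The chassis lies flat: its plate plane is exactly 4.0 mm above the deck plane and parallel, with pins in both holes at (243,209) and (244,392) of the crop. Now the clip.

To row units: -0.03 m is -0.15, 0.013 m is 0.065, -0.11 rad is -0.0175.

Emit:
{"method": "pendant", "body": {"offsets": {"finger_gap": [0.03, 0.03, 0.03, 0.03, 0.03, 0.03, 0.03, 0.03], "tx": [-0.15, -0.15, -0.15, 0, 0, 0, 0, 0], "ty": [0.065, 0.065, 0.065, 0.065, 0, 0, 0, 0], "tz": [0, 0, 0, 0, 0, 0, 0, 0], "drx": [0, 0, 0, 0, 0, 0, 0, 0], "dry": [-0.0003, 0, 0, 0, 0, 0, 0, 0], "drz": [-0.0175, -0.0175, -0.0175, -0.0175, -0.0175, 0, 0, 0]}}}

```text
time: 12.72
tool_pos: [0.5668, 0.2808, 0.1448]
ee_rot: [-1.31, 2.855, -0.001]
force: [-0.4, -0.6, 0.2]
opening: 0.0301
finger_force: 0.0
```

```bash
python3 - <<'E'
from h import *
plan([.5799,.2871,.10],140)
a,b=dict(np.load('/tmp/wj1.npz')),dict(np.load('/tmp/wj2.npz'))
dk=lambda f:135-f.mean(-1)
s=blob(b,(362,233),4,dk);print('screw',s,ray(b,[s],.036),tri([(a,blob(a,(348,173),3,dk)),(b,s)]))
d=grab('wrist');np.savez('/tmp/wc.npz',**d)
org=lambda f:f[...,0]-f[...,2]-60
M=(org(d['frame'].astype(float))>0)&(d['frame'][...,1]>60);P=world(d);k=M&(P[...,2]>.045)&(P[...,2]<.065);print(k.sum(),np.median(P[k],0),np.argwhere(k).mean(0))
E
```

```text
tooly 139.31 d tool now [-0.0133 -0.0058  0.0448] rv [-0.0005  0.0003 -0.012 ] d in final axes [-0.0133 -0.006   0.0448] q [-0.56  0.4   0.04  1.55 -0.02  1.19  1.91] F [-0.41 -0.6   0.16]
screw [362.10906959 232.70797498] [[0.55966568 0.26710719 0.036     ]] [0.5591614  0.26665134 0.03757744]
106 [0.57940823 0.28682263 0.05623675] [211.72641509 304.53773585]
```

To row units: 0.025 m is 0.125, 0.02 m is 0.1, 0.08 rad is 0.0127.

Emit:
{"method": "pendant", "body": {"offsets": {"finger_gap": [0.03, 0.03, 0.03, 0.03, 0.03, 0.03], "tx": [-0.0665, 0, 0, 0, 0, 0], "ty": [-0.028, 0, 0, 0, 0, 0], "tz": [0.1, 0.125, 0, 0, 0, 0], "drx": [0, 0, 0, 0, 0, 0], "dry": [0, 0, 0, 0, 0, 0], "drz": [0, 0.0127, 0, 0, 0, 0]}}}

```text
time: 13.27
tool_pos: [0.5802, 0.2884, 0.1022]
ee_rot: [-1.202, 2.899, 0.001]
force: [1.0, 0.2, -0.7]
opening: 0.0297
finger_force: 0.0
```

```bash
python3 -c "
from h import *
plan([.5797,.2870,.042],134.7)"
```

```text
tooly 135.04 d tool now [ 0.0016 -0.0006  0.0602] rv [-0.001   0.0035  0.006 ] d in final axes [ 0.0014 -0.0007  0.0602] q [-0.57  0.47  0.05  1.55 -0.02  1.12  1.84] F [ 1.02  0.18 -0.7 ]
```

To row units: 0.025 m is 0.125, 0.02 m is 0.1, 0.003 rad is 0.0005.

Emit:
{"method": "pendant", "body": {"offsets": {"finger_gap": [0.03, 0.03, 0.03, 0.03, 0.013, 0.013, 0.013, 0.013], "tx": [0.007, 0, 0, 0, 0, 0, 0, 0], "ty": [-0.003, 0, 0, 0, 0, 0, 0, 0], "tz": [0.1, 0.125, 0.075, 0, 0, 0, 0, 0], "drx": [0, 0, 0, 0, 0, 0, 0, 0], "dry": [0.0005, 0, 0, 0, 0, 0, 0, 0], "drz": [0.001, 0, 0, 0, 0, 0, 0, 0]}, "force": 20}}

```text
time: 13.93
tool_pos: [0.5798, 0.2872, 0.042]
ee_rot: [-1.193, 2.905, -0.001]
force: [-0.4, -0.0, 0.7]
opening: 0.0129
finger_force: 0.0
```

```bash
python3 -c "
from h import *
plan([.5797,.2870,.042],134.7)"
```

```text
tooly 134.66 d tool now [ 0.0002 -0.0001 -0.    ] rv [-0.0009  0.0006 -0.0007] d in final axes [ 0.0002 -0.0001 -0.    ] q [-0.57  0.54  0.05  1.59 -0.03  1.01  1.84] F [-0.39 -0.04  0.71]
```

Post caged with no force on it. Swinging along the arc, the tool turning with the clip.

To row units: -0.003 m is -0.015, 0.00015 m is 0.0008, 0.1 rad is 0.0159.

Emit:
{"method": "pendant", "body": {"offsets": {"finger_gap": [0.013, 0.013, 0.013, 0.013, 0.013, 0.013, 0.013, 0.013], "tx": [0.0008, 0.0008, 0.0008, 0.0008, 0.0008, 0.0008, 0.0008, 0], "ty": [-0.015, -0.015, -0.015, -0.015, -0.015, -0.015, -0.015, 0], "tz": [0, 0, 0, 0, 0, 0, 0, 0], "drx": [0, 0, 0, 0, 0, 0, 0, 0], "dry": [0, 0, 0, 0, 0, 0, 0, 0], "drz": [0.0159, 0.0159, 0.0159, 0.0159, 0.0159, 0.0159, 0.0159, 0]}}}

```text
time: 14.6
tool_pos: [0.5879, 0.2681, 0.0412]
ee_rot: [0.117, -3.139, 0.001]
force: [-0.1, 0.1, -0.3]
opening: 0.013
finger_force: 0.0
```

```bash
python3 -c "
from h import *
a=np.radians(44.7)-.7;plan([.5588+.03*np.cos(a),.2663+.03*np.sin(a),.042],134.7-np.degrees(.7))"
```

```text
tooly 94.28 d tool now [-0.0009  0.0006 -0.0008] rv [-0.0009 -0.0001 -0.0055] d in final axes [-0.0009  0.0006 -0.0008] q [-0.65  0.54  0.19  1.6  -0.12  1.01  1.23] F [-0.11  0.07 -0.27]
```

To row units: -0.003 m is -0.015, -0.0025 m is -0.0125, 0.1 rad is 0.0159.

Emit:
{"method": "pendant", "body": {"offsets": {"finger_gap": [0.013, 0.013, 0.013, 0.013, 0.013, 0.013, 0.013, 0.013], "tx": [-0.003, 0.0008, 0.0008, 0.0008, 0.0008, 0.0008, 0.0008, 0], "ty": [-0.0125, -0.015, -0.015, -0.015, -0.015, -0.015, -0.015, 0], "tz": [-0.0025, 0, 0, 0, 0, 0, 0, 0], "drx": [0, 0, 0, 0, 0, 0, 0, 0], "dry": [0, 0, 0, 0, 0, 0, 0, 0], "drz": [0.0151, 0.0159, 0.0159, 0.0159, 0.0159, 0.0159, 0.0159, 0]}}}

```text
time: 15.27
tool_pos: [0.5828, 0.2489, 0.0415]
ee_rot: [-0.954, -2.993, 0.002]
force: [0.8, 0.4, 0.9]
opening: 0.0126
finger_force: 0.0
```

```bash
python3 -c "
from h import *
a=np.radians(44.7)-1.4;plan([.5588+.03*np.cos(a),.2663+.03*np.sin(a),.042],134.7-np.degrees(1.4))"
```

```text
tooly 54.66 d tool now [-0.0003  0.0002 -0.0005] rv [-0.001   0.0002  0.003 ] d in final axes [-0.0003  0.0002 -0.0005] q [-0.74  0.53  0.34  1.64 -0.2   1.    0.62] F [0.83 0.44 0.93]
```

To row units: -0.003 m is -0.015, -0.001 m is -0.005, 0.036 rad is 0.0057.

Emit:
{"method": "pendant", "body": {"offsets": {"finger_gap": [0.013, 0.013, 0.013, 0.013, 0.013, 0.013, 0.013, 0.013], "tx": [0.0008, 0.0008, 0.0008, 0.0008, 0.0008, 0.0008, 0, 0], "ty": [-0.015, -0.015, -0.015, -0.015, -0.015, -0.015, -0.005, 0], "tz": [0, 0, 0, 0, 0, 0, 0, 0], "drx": [0, 0, 0, 0, 0, 0, 0, 0], "dry": [0, 0, 0, 0, 0, 0, 0, 0], "drz": [0.0159, 0.0159, 0.0159, 0.0159, 0.0159, 0.0159, 0.0057, 0]}}}

```text
time: 15.93
tool_pos: [0.5679, 0.238, 0.0413]
ee_rot: [1.835, 2.55, -0.002]
force: [0.0, 0.8, -0.0]
opening: 0.0129
finger_force: 0.0
```

Emit:
{"method": "pendant", "body": {"offsets": {"finger_gap": [0.0, 0.0, 0.0, 0], "tx": [0, 0, 0, 0], "ty": [0, 0, 0, 0], "tz": [0, 0, 0, 0], "drx": [0, 0, 0, 0], "dry": [0, 0, 0, 0], "drz": [0, 0, 0, 0]}, "force": 20}}

```text
time: 16.27
tool_pos: [0.5681, 0.2378, 0.0413]
ee_rot: [1.838, 2.548, -0.002]
force: [-0.3, 0.6, 3.9]
opening: 0.0089
finger_force: 20.2
```

```bash
python3 -c "
from h import *
a=np.radians(44.7)-2.036;plan([.5588+.03*np.cos(a),.2663+.03*np.sin(a),.042],18.05)"
```

```text
tooly 18.39 d tool now [-0.     -0.     -0.0007] rv [-0.0007  0.0007  0.0059] d in final axes [-0.     -0.     -0.0007] q [-0.84  0.52  0.47  1.7  -0.27  0.99  0.05] F [-0.32  0.62  3.91]
```

Pinched the post exactly at its target place. Letting go and looking.

To row units: -0.035 m is -0.175, -0.03 m is -0.15.

Emit:
{"method": "pendant", "body": {"offsets": {"finger_gap": [0.014, 0.02, 0.025, 0.025, 0.025, 0.03, 0.03, 0.03], "tx": [0, 0, 0, 0, 0, 0, 0, -0.15], "ty": [0, 0, 0, 0, 0, 0, 0, 0], "tz": [0, 0, 0, -0.075, -0.15, -0.175, -0.15, 0], "drx": [0, 0, 0, 0, 0, 0, 0, 0], "dry": [0, 0, 0, 0, 0, 0, 0, 0], "drz": [0, 0, 0, 0, 0, 0, 0, 0]}}}

```text
time: 16.93
tool_pos: [0.5782, 0.2163, 0.1569]
ee_rot: [1.829, 2.553, 0.012]
force: [1.7, 2.2, -0.7]
opening: 0.0301
finger_force: 0.0
```

Emit:
{"method": "pendant", "body": {"offsets": {"finger_gap": [0.03, 0.03, 0.03, 0.03, 0.03], "tx": [-0.15, -0.1, 0, 0, 0], "ty": [0, 0, 0, 0, 0], "tz": [0, 0, 0, 0, 0], "drx": [0, 0, 0, 0, 0], "dry": [0, 0, 0, 0, 0], "drz": [0, 0, 0, 0, 0]}}}

```text
time: 17.35
tool_pos: [0.5926, 0.1624, 0.1507]
ee_rot: [-1.839, -2.546, 0.003]
force: [0.5, 0.6, 0.0]
opening: 0.0299
finger_force: 0.0
```

```bash
python3 - <<'E'
from h import *
d=grab('wrist');np.savez('/tmp/wf.npz',**d);P=world(d)
cv2.imwrite('pics/wf.png',cv2.resize(d['frame'][0:330,120:520,::-1],None,fx=1.8,fy=1.8,interpolation=cv2.INTER_CUBIC))
f=d['frame'].astype(float);M=(f[...,0]-f[...,2]>60)&(P[...,2]>.050)&(P[...,2]<.065);p=np.median(P[M],0);print('post',p,M.sum())
v=p[:2]-[.5588,.2663];print(np.linalg.norm(v),'joint',np.radians(18.05)-np.arctan2(v[1],v[0]))
E
```

```text
post [0.75486784 0.07815218 0.05495153] 243
0.27173921498712605 joint 1.0798195271924143
```

View pics/wf.png

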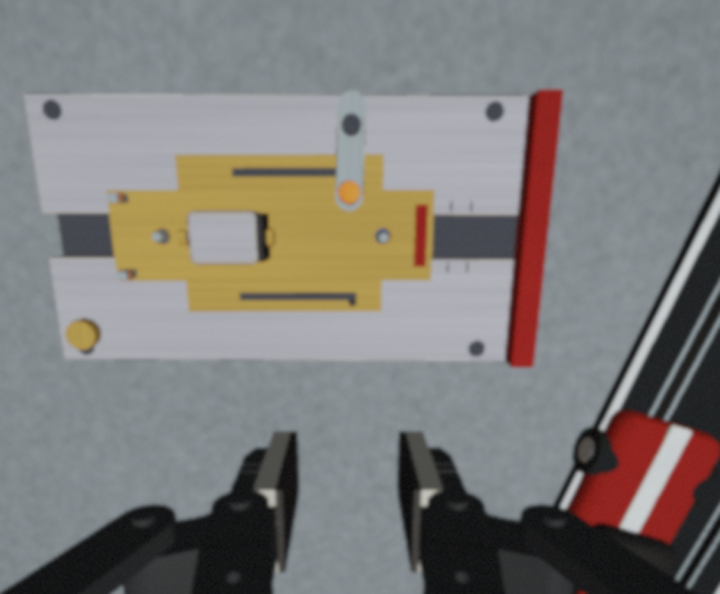

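The clip lies across the chassis: screw at crop (351,124), post (349,192). Both pins show in the holes and the weight is in place. Checking the clip's angle numerically before handing in.

```bash
python3 - <<'E'
from h import *
d=dict(np.load('/tmp/wf.npz'))
p=blob(d,(349/1.8+120,192/1.8),7,lambda f:f[...,0]-f[...,2]-130);s=blob(d,(351/1.8+120,124/1.8),6,lambda f:100-f.mean(-1))
P=ray(d,[p],.057)[0];S=ray(d,[s],.036)[0];v=(P-S)[:2];print(p,s,P,S,np.linalg.norm(v),'joint',np.radians(18.05)-np.arctan2(v[1],v[0]))
v=P[:2]-[.5588,.2663];print(np.radians(18.05)-np.arctan2(v[1],v[0]))
E
```

```text
[313.08536585 106.53436807] [314.73677787  68.92921074] [0.56737685 0.23792238 0.057     ] [0.55920144 0.26695007 0.036     ] 0.030156995588588847 joint 1.6112979018432483
1.5923177944027598
```

```bash
python3 -c "
from bench import env, vision
print(env.sign_off())"
```

```text
the job is handed in; nothing more can be done
None
```

The chassis hangs on both jig pins, flat on the deck with its nose towards the red block; the clip lies square across it (measured about 1.59–1.61 rad, against its 1.6 stop), and the job is handed in at about 17 s of the 72 s allowed.

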